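# Refit the hinge pin and spring clip of a patty press after washing

## Task

The patty press has been washed and its lid's hinge pin is still half drawn out. Push the pin fully home by its dark round head, then take the red-handled hairpin spring clip off the drying bar and press it down, square across the pin, into the groove at the pin's plain end until it snaps past the bulge of its legs and grips the groove; stop there, do not drive it further or force it, and let go. How far the grooved end stands out differs from press to press, so feel for the groove; do not knock over or shift the things standing round.

Things in the scene. Friction and masses are not known exactly. Their poses are not given: they have to be found in the camera images.
- press: Patty press, fixed: aluminium base 235 (x) x 135 (y) mm, round steel mould, closed lid with a black-tipped lever. Origin: centre of its underside; z up; x from the lever to the hinge, y along the hinge pin toward the pin's dark head. Nothing on it is higher than 85 mm but the lever's tip (95 mm, at x = -180).
- hinge_axis (a point): Point on the hinge pin's axis midway between the ears, 62 mm high (press x = 85, y = 0). Axes as the press. Two ears 36 mm wide and 12 mm thick, tops 80 mm high, carry the pin; their outer faces lie at y = +49 and -49 mm. The pin is a 20 mm steel rod along y.
- head_mean (a point): Point fixed on the press, on the pin's axis at y = +66 mm: the mean place of the underside of the pin's head (dark, 32 mm diameter, 11 mm thick) when home. The head stops on a brass bush flange (38 mm diameter) screwed in to another depth on each press, so its true place is within 11 mm either way of this point. The bush itself does not give.
- groove_mean (a point): Point fixed on the press, on the pin's axis at y = -69 mm: the mean place of the middle of the groove when the pin is home; true place within 11 mm either way (the groove's middle is always 135 mm from the underside of the head). Groove 11 mm wide, root diameter 14 mm; beyond it (toward -y) a 20 mm end collar 10 mm long, before it the 20 mm rod.
- hinge_pin (a joint): Slide of the hinge pin along the press's y, in m: 0 = fully home, head on the bush flange; larger = drawn out toward +y (at most 0.042). Starts 29 to 38 mm out, with the groove hidden in the ear. Slides with about 5 to 6 N of friction, then stops dead.
- clip: Hairpin spring clip, 125 mm long, 0.07 kg: red plastic handle on two 7 mm steel legs. Origin: middle of the seat between the legs, which ends up on the pin's axis. z: seat to handle; y: its thin direction, parallel to the bar or pin it sits on; x: leg to leg; a half turn about z changes nothing. Starts snapped over the drying bar, handle up; a straight upward pull of 8 to 15 N frees it.
- clip_tab (a point): Middle of the clip's red handle, 78 mm above the seat. The handle measures 46 x 10 x 36 mm in the clip's x, y, z: pinch it across the 10 mm, at its middle, with the clip's legs free.
- clip_throat (a point): Middle of the bulge between the legs (gap 5 mm free, 8 mm seated), 9 mm below the seat; flared tips (gap 21 mm free) end 29 mm below it. Coming down on the groove root the legs touch with the seat about 20 mm above the pin's axis, on the 20 mm rod or collar 6 mm higher. In the groove 8 to 15 N drive it past the bulge, then the force falls away; seated, it rises again. Over 45 N is forcing it.
- clip_leg_l (a joint): Spread of one clip leg, rad: about -0.025 free in the air, 0 when seated on the bar or the groove root, 0.05 when forced onto the 20 mm rod.
- clip_leg_r (a joint): The same for the other leg.
- stand: Drying stand, fixed: steel drip tray 110 x 190 mm with a flat steel bar, 14 mm wide and 4 mm thick, along its y at 80 mm height, between two posts at y = +-82 mm. Origin: centre of the underside.
- noodle_cup: Paper tub with a printed lid, 72 mm wide and 71 mm tall, standing on the kitchen scale; origin at its underside; bystander.
- tape_roll: Roll of tape lying flat, 104 mm wide, 25 mm tall, origin at its underside; bystander.
- marker: Marker pen lying on the table, 135 mm long, 17 mm thick; bystander.
There are look-alikes about, which are no part of the job. What is meant by the clip is not yellow, and is the smaller of those in its own colour.

How it is judged:
By the outcome, as a careful person would: the job done as asked, in the order asked, and still so for the second after the job is handed in, with the robot touching nothing.
It also fails if it takes over 58 s, if anything falls off the work surface, if the arm or the gripper's body presses on something with over 40 N, if the wrist force passes 120 N, or if a joint passes its speed limit or range.

## Robot

A 7-joint arm with a two-finger parallel gripper is mounted at the origin on the work surface; the furniture and walls round the work are solid. World frame = base frame: x ahead of the robot, y to its left, z up, the work surface at z = 0. Lengths are in m, angles in rad, forces in N, time in s.
With the tool pointing down it reaches from about 0.4 to 0.875 m from the base axis. Payload 19.3 kg.
Tool frame: the origin (TCP) lies between the finger pads; the fingertips stand 17 mm ahead of it and the grasp point (between the pads) lies 2 mm behind it (bot.tips_ahead is the z of the fingertips in the tool frame, in m); z points along the fingers, y is the direction in which the jaws open and shut (so a half turn about z gives the same grasp; the last joint's range is limited). The gripper opens to 85 mm and grips with 20 to 120 N. Pads are 22 mm wide; open, the fingers measure 114 mm over their backs; the gripper's body (76 mm by 85 mm) begins 54 mm behind the grasp point. The pads swing forward as they close: fully open they stand 13 mm farther back than shut.
Start: joints at [1.09, 0.521, -0.036, 1.599, 0.021, 1.021, -0.113], TCP at [0.25, -0.573, 0.22] pointing down, gripper open.
Joint ranges: [-2.91, 2.91], [-0.3, 2.13], [-1.5, 1.42], [0.17, 2.43], [-1.26, 4.41], [0.16, 1.93], [-2.52, 2.52]. Speed limits (rad/s): [1.89, 1.89, 2.39, 2.39, 3.01, 3.01, 3.01].

## Interface

Orientations are given as [roll, pitch, yaw] about the fixed x, y, z axes, in that order (R = Rz(yaw) Ry(pitch) Rx(roll)).
In Python, from workcell import telemetry, cams, job, bot gives the robot as it stands.
- The arm moves only by the tool arm_command, never from a script. Its argument "deltas" is a list of rows, each a list of 7 numbers: the opening, from -1 (shut) to 1 (fully open), so that 0 is half open, then the shift along the tool's x, y, z normalised to -1 to 1, where 1 is 150 mm, then the turn, a rotation vector about the tool's x, y, z normalised to -1 to 1, where 1 is 45 degrees. In form: [[hand, tx, ty, tz, rx, ry, rz], ...]. A call has 1 to 8 rows; each row is the pose to reach, as a shift and turn from the pose commanded when the call began, along the tool's axes at that moment; what a row does not reach only later rows make up. A row lasts 1/8 s, in which the tool goes at most 62.5 mm and 10.7 degrees, less where a joint would pass 70% of its speed; a pose out of reach is approached as far as the arm can. A call with a number of a shift or a turn outside -1 to 1 is refused whole. A call with a gripper value outside its range is refused whole. The fingers move at their own pace and stop on an object; "newtons" is the grip in N (left out, the last holds). Time passes only in rows, so rows that repeat a pose let the fingers close. It gives the time, the measured TCP pose, the force and the opening at its end, in the units of the state.
- telemetry.observe(): the state, without advancing time (a new reading comes with each control period).
- cams.grab_frame(name): name is "scene" or "side" or "wrist"; returns the picture (420x560x3 uint8, blue, green, red); there is no depth.
- cams.get_calibration(name): a dict with "fx", "fy", "cx", "cy" (pixels), "R" (3x3) and "t" (3): a world point X has camera coordinates R X + t. Camera axes: x right, y down, z forward; pixel columns grow to the right and rows downward; lengths in m; the calibration is good to about 2 mm. A picture is of the moment at which its call begins: read the wrist's pose just before it. get_calibration takes no time and is no camera call; for the wrist camera it gives the pose at the moment of the call.
- job.job_done(): hands the job in, once; it reports no verdict.
The state is a dict: "clock": time; "qpos": joint angles; "qd": joint speeds; "joint_efforts": joint torques, N m; "position": TCP position; "tool_rot": TCP orientation; "force": force on the tool from outside, world axes, zero at the start; "moment": the same for the moment, N m; "grip_width": finger opening in m.
Only numpy, scipy, OpenCV 4.12 (cv2) and the standard library are available. Lean on these libraries where they do the work, as an engineer would, in place of code of your own. Each camera call takes 0.05 s, during which the arm holds its last target.

## Working session

There is one attempt and no reset: what is moved stays moved. The work goes in short steps, Python scripts to look and compute and a tool call to move; the robot and the scene stay as the last step left them, time stands still between calls to the robot, and variables do not carry over. Pictures are saved under pics/ and viewed, and the job is handed in when it is done.

Besides the shell and the picture viewer there is one more tool, called after "Emit:" in YAML: its name, and indented under it one key for each argument. arm_command: Moves the arm, as the interface text tells. Its arguments: {"type":"object","properties":{"deltas":{"type":"array","items":{"type":"array","items":{"type":"number"}}},"newtons":{"type":"number"}},"required":["deltas"]}

```bash
ls; mkdir -p pics
python3 - <<'E'
from workcell import telemetry, cams, job, bot
import cv2,numpy as np
s=telemetry.observe()
print({k:np.round(v,3).tolist() for k,v in s.items()}); print(bot.tips_ahead)
for n in ["scene","side"]:
    cv2.imwrite(f"pics/{n}0.png",cams.grab_frame(n)); c=cams.get_calibration(n); print(n,{k:np.round(v,3).tolist() for k,v in c.items()})
E
```

```text
pics
{'clock': 0.0, 'qpos': [1.09, 0.522, -0.036, 1.6, 0.021, 1.021, -0.113], 'qd': [0.001, -0.0, 0.002, -0.001, -0.001, -0.001, -0.001], 'joint_efforts': [-0.0, -92.71, 1.98, -36.993, 0.018, 0.008, -0.0], 'position': [0.249, -0.573, 0.219], 'tool_rot': [-3.14, 0.0, 0.411], 'force': [-1.501, 0.147, -0.535], 'moment': [-0.057, 0.029, 0.005], 'grip_width': 0.086}
0.017
scene {'fx': 476.953, 'fy': 476.953, 'cx': 272.317, 'cy': 204.528, 'R': [[0.618, -0.786, -0.024], [-0.45, -0.328, -0.83], [0.645, 0.524, -0.557]], 't': [-0.384, 0.291, 1.112]}
side {'fx': 379.351, 'fy': 379.351, 'cx': 281.737, 'cy': 209.668, 'R': [[-1.0, -0.006, 0.003], [-0.005, 0.506, -0.862], [0.004, -0.862, -0.506]], 't': [0.481, 0.153, 1.0]}
```

View pics/scene0.png

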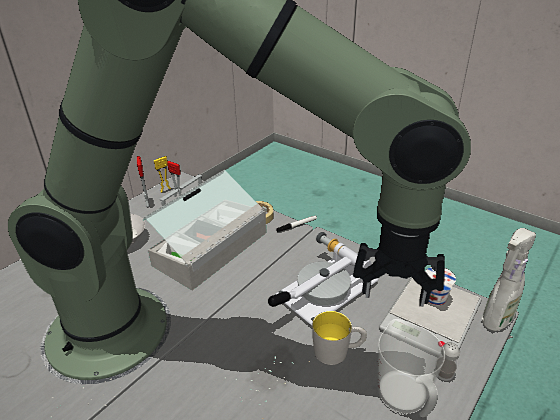

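View pics/side0.png

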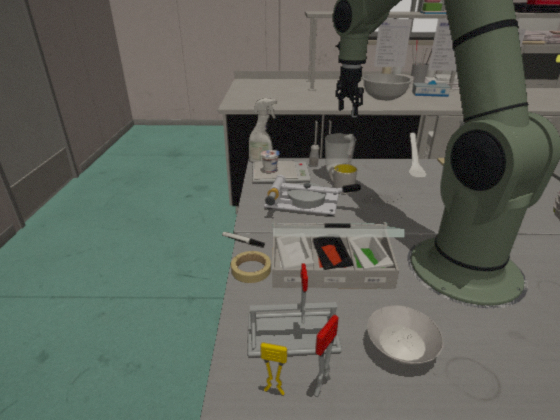

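Run:
```python
import cv2
a=cv2.imread("pics/side0.png")
cv2.imwrite("pics/s1.png",cv2.resize(a[250:410,215:415],None,fx=3.7,fy=3.7,interpolation=cv2.INTER_CUBIC))
cv2.imwrite("pics/s2.png",cv2.resize(a[140:250,215:375],None,fx=4.7,fy=4.7,interpolation=cv2.INTER_CUBIC))
b=cv2.imread("pics/scene0.png")
cv2.imwrite("pics/s3.png",cv2.resize(b[140:230,110:240],None,fx=6,fy=6,interpolation=cv2.INTER_CUBIC))
cv2.imwrite("pics/s4.png",cv2.resize(b[205:345,250:410],None,fx=4.2,fy=4.2,interpolation=cv2.INTER_CUBIC))
```

```text
(no output)
```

View pics/s1.png

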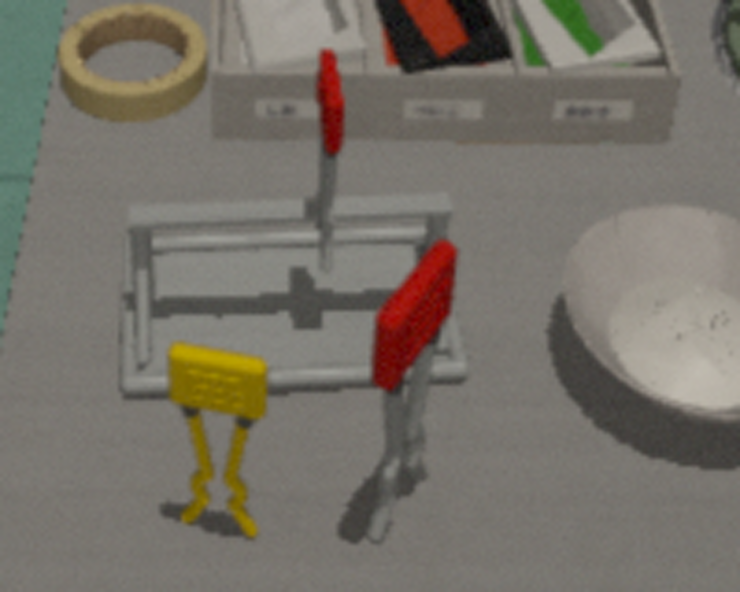

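View pics/s2.png

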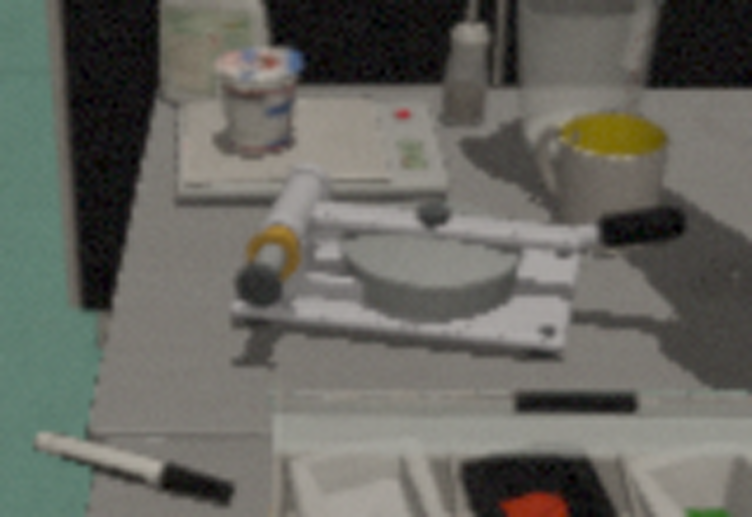

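View pics/s3.png

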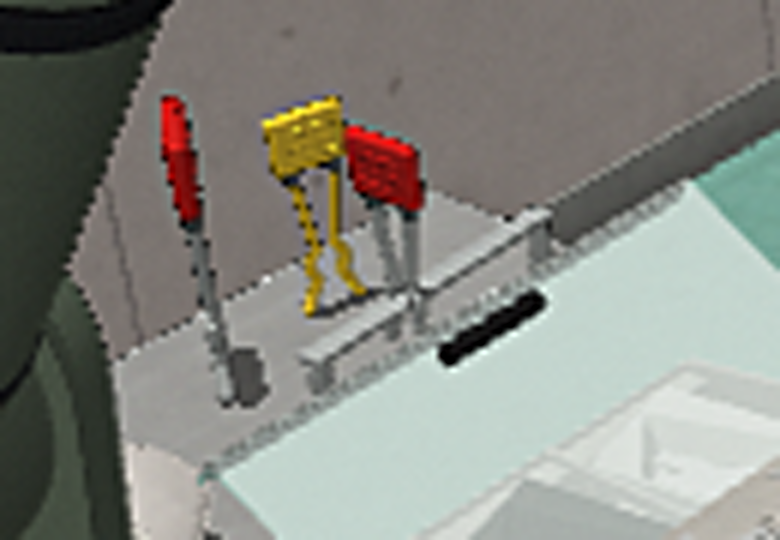

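View pics/s4.png

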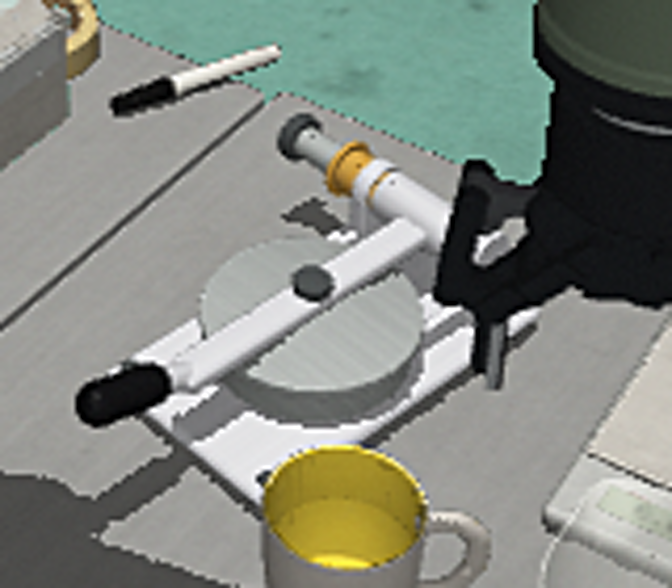

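```bash
cat > h.py <<'E'
from workcell import telemetry, cams, job, bot
import cv2,numpy as np
from scipy.spatial.transform import Rotation as Rn
def ray(n,px,cal=None):
    c=cal or cams.get_calibration(n); R=np.array(c["R"]);t=np.array(c["t"])
    d=R.T@np.array([(px[0]-c["cx"])/c["fx"],(px[1]-c["cy"])/c["fy"],1]); return -R.T@t,d/np.linalg.norm(d)
def onz(n,px,z,cal=None):
    o,d=ray(n,px,cal); return o+d*(z-o[2])/d[2]
def tri(rs):
    A=sum(np.eye(3)-np.outer(d,d) for o,d in rs); b=sum((np.eye(3)-np.outer(d,d))@o for o,d in rs)
    X=np.linalg.solve(A,b); return X,[np.linalg.norm((np.eye(3)-np.outer(d,d))@(X-o)) for o,d in rs]
def proj(n,X,cal=None):
    c=cal or cams.get_calibration(n); p=np.array(c["R"])@X+np.array(c["t"]); return np.array([c["fx"]*p[0]/p[2]+c["cx"],c["fy"]*p[1]/p[2]+c["cy"]])
E
python3 - <<'E'
from h import *
np.set_printoptions(precision=4,suppress=True)
def p2(a,b): 
    X,e=tri([ray("side",a),ray("scene",b)]); return X,np.round(e,4)
S=lambda x,y,k,o:(x/k+o[0],y/k+o[1])
s2=lambda x,y:S(x,y,4.7,(215,140)); s4=lambda x,y:S(x,y,4.2,(250,205)); s1=lambda x,y:S(x,y,3.7,(215,250)); s3=lambda x,y:S(x,y,6,(110,140))
print("head",p2(s2(262,283),s4(298,135)))
print("bush",p2(s2(274,251),s4(352,169)))
print("levertip",p2(s2(675,222),s4(95,403)))
print("knob",p2(s2(433,213),s4(313,280)))
print("clip handle",p2(s1(331,103),s3(384,167)))
print("bar ends",onz("side",s1(130,212),.08),onz("side",s1(450,203),.08),onz("scene",s3(308,362),.08),onz("scene",s3(540,218),.08))
print("bigred",p2(s1(415,315),s3(180,160)),"yellow",p2(s1(218,380),s3(303,138)))
print("tray corners",[onz("side",s1(*q),.01) for q in [(125,387),(465,374)]])
print("boxhi",[onz("side",s1(*q),.07) for q in [(212,75),(680,70)]])
print("lid",p2((275,232),(146,212)),p2((402,232),(222,171)))
c=cams.get_calibration("wrist"); R=Rn.from_euler('xyz',telemetry.observe()['tool_rot']).as_matrix()
print("wristcam rel tool",R.T@(-np.array(c["R"]).T@c["t"]-telemetry.observe()['position']),"\n",R.T@np.array(c["R"]).T,c["fx"],c["cx"],c["cy"])
E
```

```text
head (array([ 0.5177, -0.2495,  0.0628]), array([0.0005, 0.0005]))
bush (array([ 0.5104, -0.2951,  0.0621]), array([0.0002, 0.0002]))
levertip (array([ 0.2375, -0.3038,  0.0827]), array([0.0017, 0.0017]))
knob (array([ 0.3998, -0.337 ,  0.0712]), array([0.0004, 0.0004]))
clip handle (array([0.4376, 0.225 , 0.156 ]), array([0.0008, 0.0008]))
bar ends [0.544  0.2278 0.08  ] [0.3688 0.2195 0.08  ] [0.368  0.2181 0.08  ] [0.5361 0.2254 0.08  ]
bigred (array([0.404 , 0.3465, 0.1359]), array([0.0001, 0.0001])) yellow (array([0.4922, 0.3588, 0.1059]), array([0.0007, 0.0007]))
tray corners [array([0.5449, 0.2858, 0.01  ]), array([0.3621, 0.276 , 0.01  ])]
boxhi [array([0.5029, 0.0994, 0.07  ]), array([0.2078, 0.0918, 0.07  ])]
lid (array([0.3912, 0.1555, 0.1453]), array([0.1189, 0.1189])) (array([0.3069, 0.0361, 0.2113]), array([0.1122, 0.1122]))
wristcam rel tool [ 0.0659 -0.0009 -0.154 ] 
 [[-0.0004 -0.9665 -0.2568]
 [ 1.     -0.0003 -0.0001]
 [-0.     -0.2568  0.9665]] 353.3194373087042 281.55586214681426 211.90420122517935
```

```bash
cat >> h.py <<'E'
np.set_printoptions(precision=4,suppress=True)
def T(yawdeg): return Rn.from_euler('xyz',[np.pi,0,np.radians(yawdeg)]).as_matrix()
def plan(p,yaw,p0=None,yaw0=None):
    s=telemetry.observe(); p0=s['position'] if p0 is None else p0
    R0=Rn.from_euler('xyz',s['tool_rot']).as_matrix() if yaw0 is None else T(yaw0)
    d=R0.T@(np.array(p)-p0)/.15; r=Rn.from_matrix(R0.T@T(yaw)).as_rotvec()/(np.pi/4)
    print("shift",np.round(d,4),"turn",np.round(r,4),"dist",np.linalg.norm(d)*.15)
E
python3 - <<'E'
from h import *
def p2(a,b): 
    X,e=tri([ray("side",a),ray("scene",b)]); return X,np.round(e,4)
print("lidhandle",p2((337,226),(192,194)))
print("pitchertop",p2((340,137),(412,338)),"spraytop",p2((265,102),(522,235)),"cup",p2((270,153),(440,270)),"mug",p2((345,168),(331,320)))
plan((0.545,-0.15,0.22),80.9)
E
```

```text
lidhandle (array([0.3558, 0.0601, 0.1679]), array([0.0002, 0.0002]))
pitchertop (array([ 0.266, -0.609,  0.145]), array([0.005, 0.005])) spraytop (array([ 0.5527, -0.7008,  0.2518]), array([0.0023, 0.0023])) cup (array([ 0.5328, -0.5638,  0.0971]), array([0.0051, 0.0051])) mug (array([ 0.2628, -0.4401,  0.0889]), array([0.0016, 0.0016]))
shift [ 2.9319 -1.797  -0.0017] turn [-0.0012 -0.0005 -1.2748] dist 0.515817544321994
```

Emit:
arm_command:
  deltas:
    - [-1,0.33,-0.2,0,0,0,-0.2]
    - [-1,0.66,-0.4,0,0,0,-0.4]
    - [-1,1,-0.6,0,0,0,-0.6]
    - [-1,1,-0.6,0,0,0,-0.64]
  newtons: 40

```text
clock: 0.6
position: [0.3541, -0.4269, 0.2201]
tool_rot: [3.142, -0.002, 0.923]
force: [-0.7, -1.1, 0.7]
grip_width: 0.0123
```

Run:
```python
from h import *
plan((0.545,-0.15,0.22),80.9)
```

```text
shift [ 2.2401 -0.1001  0.0045] turn [ 0.0005 -0.002  -0.6231] dist 0.33634502488777823
```

Emit:
arm_command:
  deltas:
    - [-1,0.33,0,0,0,0,-0.22]
    - [-1,0.66,0,0,0,0,-0.42]
    - [-1,1,-0.05,0,0,0,-0.62]
    - [-1,1,-0.05,0,0,0,-0.62]

```text
clock: 1.1
position: [0.4385, -0.3043, 0.22]
tool_rot: [3.141, -0.001, 1.407]
force: [-0.1, 0.0, 0.5]
grip_width: 0.0005
```

Run:
```python
from h import *
plan((0.54,-0.16,0.22),80.9)
```

```text
shift [1.0596 0.5107 0.0012] turn [ 0.0004 -0.0016 -0.0062] dist 0.17643796741112444
```

Emit:
arm_command:
  deltas:
    - [-1,0.35,0.17,0,0,0,0]
    - [-1,0.7,0.34,0,0,0,0]
    - [-1,1,0.5,0,0,0,0]
    - [-1,1,0.5,0,0,0,0]

```text
clock: 1.6
position: [0.5378, -0.1695, 0.2197]
tool_rot: [3.142, -0.001, 1.404]
force: [-1.7, -1.2, -0.4]
grip_width: -0.0001
```

Run:
```python
from h import *
plan((0.54,-0.16,0.22),80.9)
c=cams.get_calibration("wrist"); im=cams.grab_frame("wrist"); cv2.imwrite("pics/w1.png",im)
import pickle; pickle.dump(c,open("w1.pkl","wb")); print(telemetry.observe()['clock'])
```

```text
shift [ 0.0646  0.0038 -0.0021] turn [ 0.0001 -0.0017 -0.0107] dist 0.009705493841994973
1.65
```

View pics/w1.png

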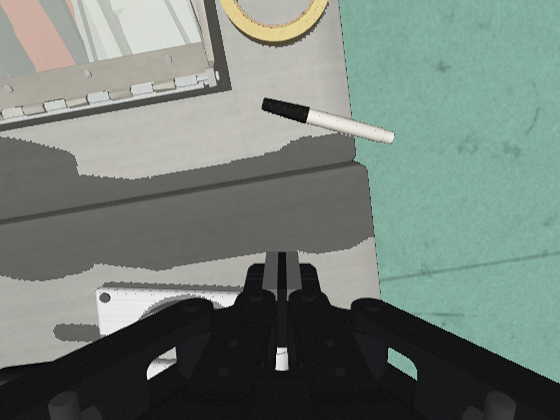

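Run:
```python
from h import *
print([onz("side",q,.0085) for q in [(224,234),(264,244)]])
plan((0.5224,-0.215,0.062),80.9)
```

```text
[array([ 0.6524, -0.1398,  0.0085]), array([ 0.5322, -0.0905,  0.0085])]
shift [-0.3003 -0.0438  1.0505] turn [-0.0008 -0.0002 -0.0139] dist 0.1640123671612409
```

Emit:
arm_command:
  deltas:
    - [-1,-0.1,-0.02,0.3,0,0,0]
    - [-1,-0.2,-0.04,0.6,0,0,0]
    - [-1,-0.3,-0.04,0.85,0,0,-0.01]
    - [-1,-0.3,-0.04,1,0,0,-0.01]
    - [-1,-0.3,-0.04,1,0,0,-0.01]

```text
clock: 2.28
position: [0.5209, -0.2169, 0.0686]
tool_rot: [-3.138, 0.0, 1.406]
force: [0.2, -0.4, -0.3]
grip_width: -0.0002
```

Run:
```python
from h import *
b=cams.grab_frame("side"); cv2.imwrite("pics/s5.png",cv2.resize(b[140:250,215:375],None,fx=4.7,fy=4.7,interpolation=cv2.INTER_CUBIC))
b=cams.grab_frame("scene"); cv2.imwrite("pics/s6.png",cv2.resize(b[200:340,260:420],None,fx=4.2,fy=4.2,interpolation=cv2.INTER_CUBIC))
plan((0.5224,-0.215,0.062),80.9)
```

```text
shift [ 0.0097 -0.0024  0.0578] turn [ 0.0003  0.0006 -0.0067] dist 0.008800029480725427
```

View pics/s5.png

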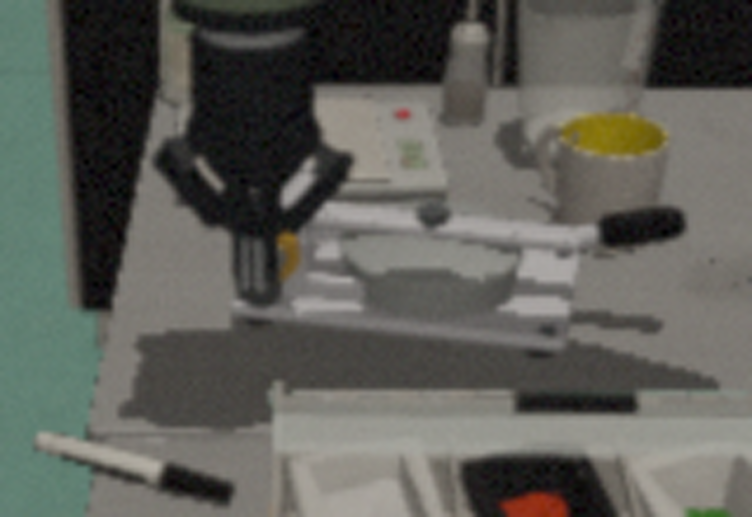

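View pics/s6.png

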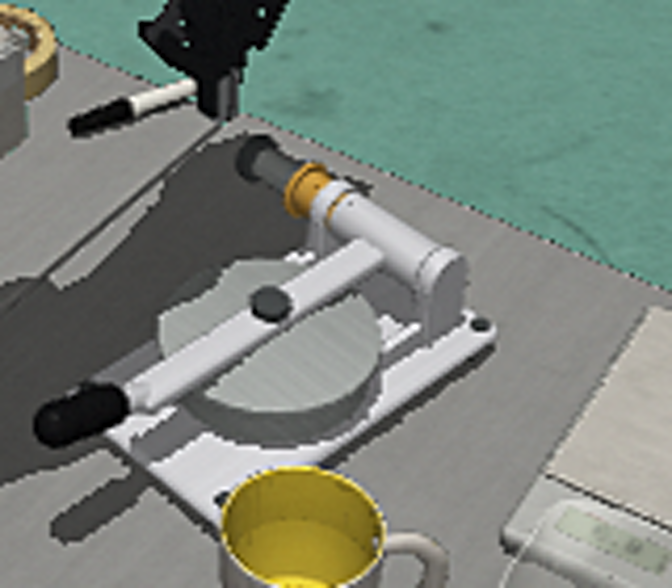

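Run:
```python
from h import *
a=cv2.imread("pics/side0.png"); b=cv2.resize(a[185:220,255:345],None,fx=8.8,fy=8.8,interpolation=cv2.INTER_CUBIC); cv2.imwrite("pics/z1.png",b)
b=cv2.imread("pics/s6.png")[110:540,60:540]; cv2.imwrite("pics/z2.png",cv2.resize(b,None,fx=1.38,fy=1.38,interpolation=cv2.INTER_CUBIC))
```

```text
(no output)
```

View pics/z1.png

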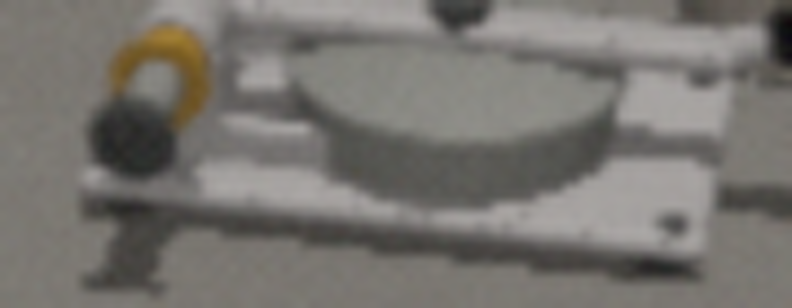

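View pics/z2.png

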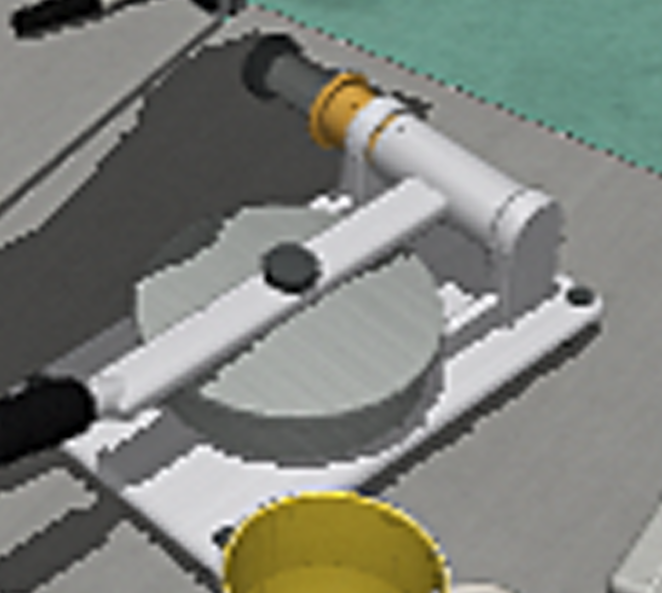

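Run:
```python
from h import *
z2=lambda x,y:((x/1.38+60)/4.2+260,(y/1.38+110)/4.2+200)
s2=lambda x,y:(x/4.7+215,y/4.7+140); z1=lambda x,y:(x/8.8+255,y/8.8+185)
for z in (.01,.015):
    A=onz("scene",z2(580,295),z);B=onz("scene",z2(225,537),z);C=onz("side",z1(675,222),z);D=onz("side",s2(562,253),z)
    print(z,A,B,C,D,"x ang",np.degrees(np.arctan2(*(A-B)[[1,0]])),np.linalg.norm(A-B),"y ang",np.degrees(np.arctan2(*(C-B)[[1,0]])),np.linalg.norm(C-B))
    # diag C(lever,+y)->A(hinge,-y): centre
    print("centre",(A+C)/2, "tri D/B", tri([ray("scene",z2(225,537)),ray("side",s2(562,253))]))
```

```text
0.01 [ 0.5178 -0.4151  0.01  ] [ 0.3063 -0.3692  0.01  ] [ 0.3202 -0.2788  0.01  ] [ 0.2979 -0.3927  0.01  ] x ang -12.231221405605847 0.21645638361366704 y ang 81.23439099424277 0.09142577811075259
centre [ 0.419  -0.3469  0.01  ] tri D/B (array([ 0.3   , -0.374 ,  0.0194]), [np.float64(0.0008584557056726092), np.float64(0.0008584557056727755)])
0.015 [ 0.5127 -0.4173  0.015 ] [ 0.3024 -0.3717  0.015 ] [ 0.3215 -0.2703  0.015 ] [ 0.2993 -0.3833  0.015 ] x ang -12.231221405605872 0.21517039286592063 y ang 79.33327342338877 0.1031324252899747
centre [ 0.4171 -0.3438  0.015 ] tri D/B (array([ 0.3   , -0.374 ,  0.0194]), [np.float64(0.0008584557056726092), np.float64(0.0008584557056727755)])
```

Emit:
arm_command:
  deltas:
    - [-1,-0.06,0,0.04,0,0,0.03]
    - [-1,-0.13,0,0.045,0,0,0.03]
    - [-1,-0.18,0,0.045,0,0,0.03]
    - [-1,-0.22,0,0.045,0,0,0.03]

```text
clock: 2.88
position: [0.5171, -0.2483, 0.0635]
tool_rot: [-3.141, -0.001, 1.385]
force: [-1.1, 5.7, 3.2]
grip_width: -0.0
```

Run:
```python
from h import *
s=telemetry.observe(); print(s['position'],s['force'],s['tool_rot'],s['moment'])
```

```text
[ 0.5171 -0.2483  0.0635] [-1.0597  5.7481  3.2001] [-3.1413 -0.0005  1.3846] [1.3008 0.3677 0.042 ]
```

Emit:
arm_command:
  deltas:
    - [-1,-0.035,0,0,0,0,0]
    - [-1,-0.07,0,0,0,0,0]
    - [-1,-0.09,0,0,0,0,0]
    - [-1,-0.11,0,0,0,0,0]

```text
clock: 3.38
position: [0.5139, -0.2642, 0.0634]
tool_rot: [-3.141, -0.001, 1.385]
force: [-1.9, 6.1, 3.7]
grip_width: 0.0002
```

Now finer, 3 mm per call.

Emit:
arm_command:
  deltas:
    - [-1,-0.01,0,0,0,0,0]
    - [-1,-0.02,0,0,0,0,0]
    - [-1,-0.025,0,0,0,0,0]

```text
clock: 3.75
position: [0.5131, -0.2679, 0.0634]
tool_rot: [-3.141, -0.0, 1.385]
force: [-2.0, 5.6, 2.5]
grip_width: -0.0001
```

Emit:
arm_command:
  deltas:
    - [-1,-0.01,0,0,0,0,0]
    - [-1,-0.02,0,0,0,0,0]
    - [-1,-0.025,0,0,0,0,0]

```text
clock: 4.12
position: [0.5129, -0.2691, 0.0633]
tool_rot: [-3.14, -0.003, 1.386]
force: [-1.6, 20.7, 5.4]
grip_width: 0.0002
```

Emit:
arm_command:
  deltas:
    - [-1,-0.007,0,0,0,0,0]
    - [-1,-0.007,0,0,0,0,0]

```text
clock: 4.38
position: [0.5129, -0.2692, 0.0632]
tool_rot: [-3.14, -0.004, 1.387]
force: [-1.3, 24.0, 5.7]
grip_width: -0.0002
```

Run:
```python
from h import *
s=telemetry.observe(); print(s['position'],s['force'],s['tool_rot'],s['moment'])
```

```text
[ 0.5129 -0.2692  0.0632] [-1.3472 24.0001  5.6667] [-3.14   -0.0041  1.387 ] [ 5.096   0.3623 -0.0889]
```

Emit:
arm_command:
  deltas:
    - [-1,0.1,0,0,0,0,0]
    - [-1,0.25,0,-0.05,0,0,0]
    - [-1,0.35,0,-0.3,0,0,-0.05]
    - [-1,0.6,0.05,-0.6,0,0,-0.1]
    - [-1,0.8,0.1,-0.9,0,0,-0.15]
    - [-1,1,0.2,-1,0,0,-0.2]

```text
clock: 5.12
position: [0.5713, -0.1292, 0.217]
tool_rot: [3.137, 0.001, 1.543]
force: [0.7, -0.3, -0.5]
grip_width: 0.0002
```

Run:
```python
from h import *
b=cams.grab_frame("side"); cv2.imwrite("pics/side7.png",b); cv2.imwrite("pics/s7.png",cv2.resize(b[140:250,215:375],None,fx=4.7,fy=4.7,interpolation=cv2.INTER_CUBIC))
b=cams.grab_frame("scene"); cv2.imwrite("pics/scene7.png",b); cv2.imwrite("pics/s8.png",cv2.resize(b[200:340,260:420],None,fx=4.2,fy=4.2,interpolation=cv2.INTER_CUBIC))
plan((0.4376,0.225,0.32),92.7)
```

```text
shift [ 2.3223 -0.9508 -0.6962] turn [ 0.006  -0.0007 -0.0898] dist 0.3906302730347317
```

View pics/s7.png

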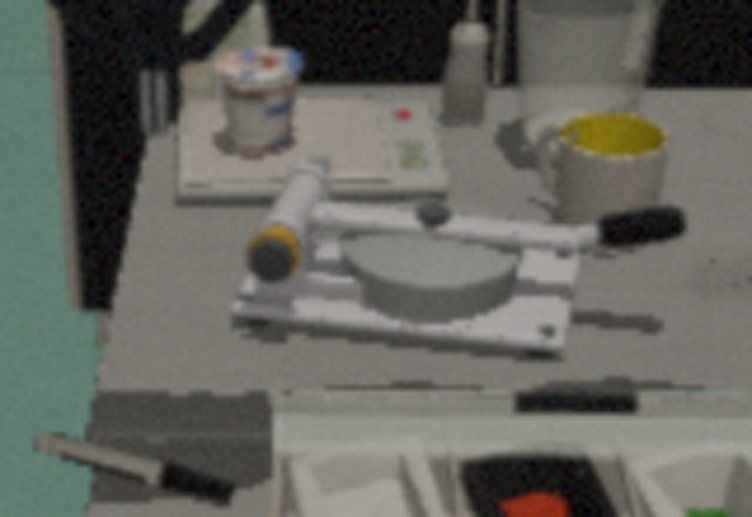

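View pics/s8.png

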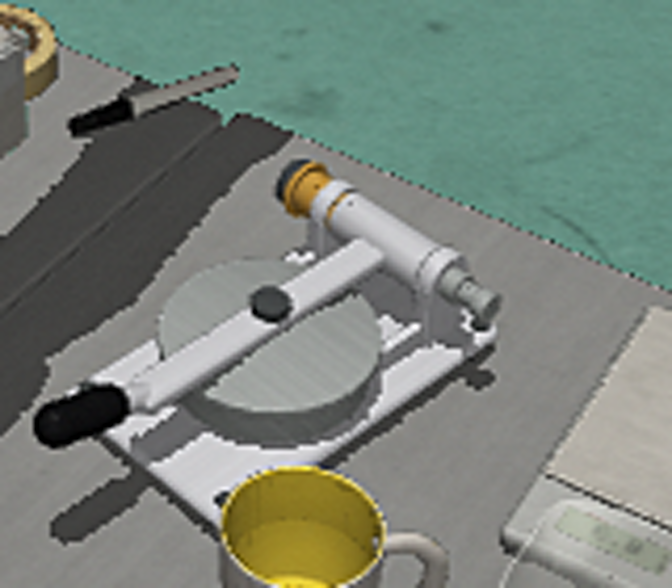

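Run:
```python
from h import *
b=cv2.imread("pics/scene7.png"); cv2.imwrite("pics/z3.png",cv2.resize(b[250:285,350:390],None,fx=16,fy=16,interpolation=cv2.INTER_CUBIC))
b=cv2.imread("pics/side7.png"); cv2.imwrite("pics/z4.png",cv2.resize(b[170:210,255:295],None,fx=14,fy=14,interpolation=cv2.INTER_CUBIC))
```

```text
(no output)
```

View pics/z3.png

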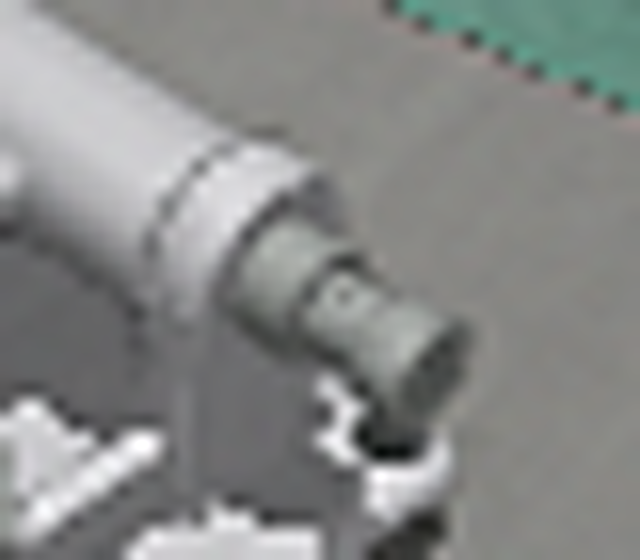

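View pics/z4.png

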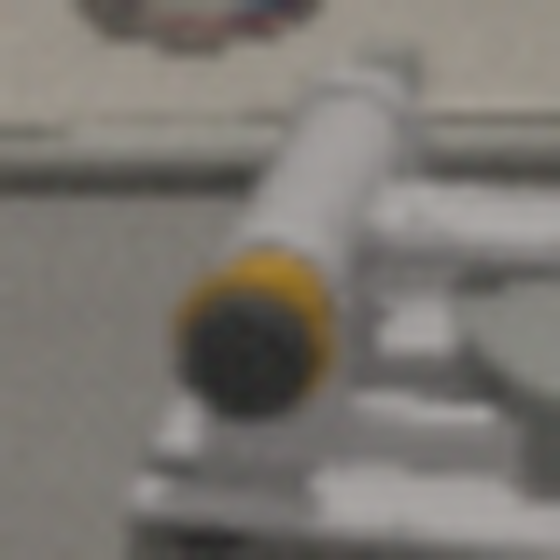

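Run:
```python
from h import *
E=onz("scene",(435/16+350,365/16+250),.062); H=onz("side",(247/14+255,354/14+170),.062)
H2=onz("side",(247/14+255,348/14+170),.062)
T0=np.array([.5129,-.2692])
for h in(H,H2):
    d=h-E; print(E,h,"len",np.linalg.norm(d),"ang",np.degrees(np.arctan2(d[1],d[0])))
# predicted length: underside->groove 135, +5.5+10 collar end, +11 head = 161.5
for ang in (78,79,80,81):
    u=np.array([np.cos(np.radians(ang)),np.sin(np.radians(ang))])
    f=T0-.011*u # head face
    print(ang,"face y",f,"groove",H[:2]*0+ (E[:2]+.0155*u), "from push", f-.146*u)
```

```text
[ 0.4819 -0.4364  0.062 ] [ 0.5123 -0.2827  0.062 ] len 0.1566408833743256 ang 78.8129525137735
[ 0.4819 -0.4364  0.062 ] [ 0.5124 -0.2856  0.062 ] len 0.15381196360777302 ang 78.57528719668697
78 face y [ 0.5106 -0.28  ] groove [ 0.4851 -0.4212] from push [ 0.4803 -0.4228]
79 face y [ 0.5108 -0.28  ] groove [ 0.4849 -0.4212] from push [ 0.4829 -0.4233]
80 face y [ 0.511 -0.28 ] groove [ 0.4846 -0.4211] from push [ 0.4856 -0.4238]
81 face y [ 0.5112 -0.2801] groove [ 0.4844 -0.4211] from push [ 0.4883 -0.4243]
```

Emit:
arm_command:
  deltas:
    - [0.2,0.3,-0.1,-0.3,0,0,-0.08]
    - [0.2,0.6,-0.2,-0.6,0,0,-0.09]
    - [0.2,1,-0.4,-0.7,0,0,-0.09]

```text
clock: 5.6
position: [0.5187, 0.0122, 0.3175]
tool_rot: [3.139, 0.0, 1.611]
force: [0.2, 1.9, -0.7]
grip_width: 0.0509
```

Emit:
arm_command:
  deltas:
    - [0.2,0.35,-0.15,0,0,0,0]
    - [0.2,0.7,-0.3,0,0,0,0]
    - [0.2,1,-0.4,0,0,0,0]
    - [0.2,1,-0.4,0,0,0,0]

```text
clock: 6.1
position: [0.4509, 0.1614, 0.3158]
tool_rot: [3.141, -0.0, 1.617]
force: [1.3, -1.3, -0.3]
grip_width: 0.0515
```

Run:
```python
from h import *
plan((0.4376,0.225,0.30),92.6)
b=cams.grab_frame("wrist"); cv2.imwrite("pics/w2.png",b)
```

```text
shift [ 0.4274 -0.0688  0.1051] turn [ 0.0008 -0.0004  0.0015] dist 0.06681804071311616
```

View pics/w2.png

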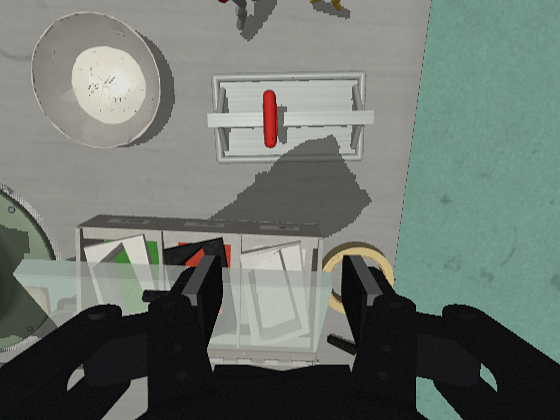

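Run:
```python
from h import *
c=cams.get_calibration("wrist"); im=cv2.imread("pics/w2.png").astype(int)
m=((im[...,2]>120)&(im[...,1]<60)&(im[...,0]<60)).astype(np.uint8); m[:60]=0;m[200:]=0
cs,_=cv2.findContours(m,0,1); k=max(cs,key=cv2.contourArea); r=cv2.minAreaRect(k); print(r)
box=cv2.boxPoints(r); B=np.array([onz("wrist",q,.176,c) for q in box]); print(B, B.mean(0))
print("bar",[onz("wrist",q,.08,c) for q in [(208,119.5),(373,117)]])
# top corners
a,b=onz("wrist",(208,119.5),.08,c),onz("wrist",(373,117),.08,c); print(np.degrees(np.arctan2(*(a-b)[[1,0]])))
g=im[80:160,200:380]; cv2.imwrite("pics/w3.png",cv2.resize(g.astype(np.uint8),None,fx=4.4,fy=4.4,interpolation=cv2.INTER_CUBIC))
```

```text
((268.7728576660156, 118.50516510009766), (55.12213134765625, 11.42886734008789), 88.69805145263672)
[[0.4337 0.2452 0.176 ]
 [0.4427 0.2458 0.176 ]
 [0.4454 0.203  0.176 ]
 [0.436  0.2024 0.176 ]] [0.4395 0.2241 0.176 ]
bar [array([0.3716, 0.2203, 0.08  ]), array([0.5472, 0.2305, 0.08  ])]
-176.65782341262397
```

View pics/w3.png

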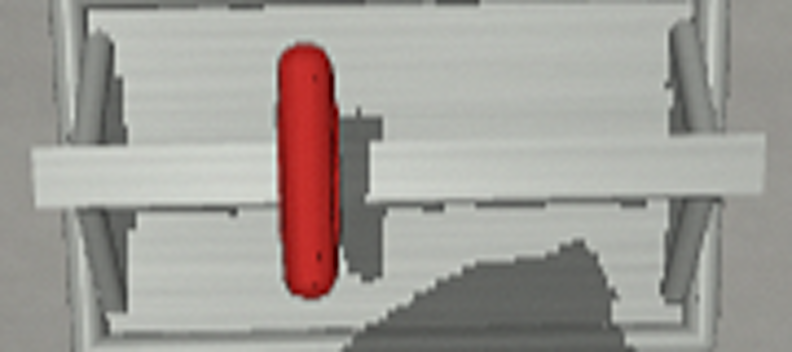

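Run:
```python
from h import *
plan((0.439,0.2243,0.20),93)
```

```text
shift [ 0.436  -0.0664  0.7702] turn [ 0.0005  0.0005 -0.0105] dist 0.13312483850863663
```

Emit:
arm_command:
  deltas:
    - [0.0,0.22,-0.03,0.1,0,0,-0.01]
    - [0.0,0.436,-0.066,0.35,0,0,-0.01]
    - [0.0,0.436,-0.066,0.65,0,0,-0.01]
    - [0.0,0.436,-0.066,0.77,0,0,-0.01]
    - [0.0,0.436,-0.066,0.77,0,0,-0.01]

```text
clock: 6.78
position: [0.4398, 0.2221, 0.1989]
tool_rot: [-3.139, 0.001, 1.619]
force: [0.3, 0.7, 0.5]
grip_width: 0.0429
```

Run:
```python
from h import *
plan((0.439,0.2243,0.156),93)
c=cams.get_calibration("wrist"); im=cams.grab_frame("wrist"); cv2.imwrite("pics/w4.png",im)
```

```text
shift [ 0.0152 -0.0038  0.2859] turn [-0.0027  0.0016 -0.0051] dist 0.04295151815762552
```

View pics/w4.png

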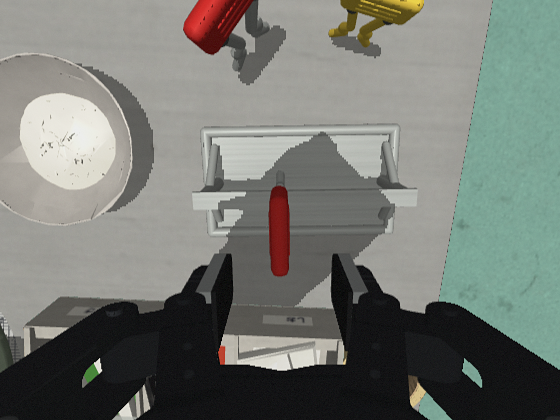

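Well centred between the jaws (handle at col ~280, jaws 225 and 340). Lower and grip.

Emit:
arm_command:
  deltas:
    - [0.0,0.014,-0.004,0.12,0,0,0]
    - [0.0,0.014,-0.004,0.24,0,0,0]
    - [0.0,0.014,-0.004,0.285,0,0,0]
    - [0.0,0.014,-0.004,0.285,0,0,0]
    - [-1,0.014,-0.004,0.285,0,0,0]
    - [-1,0.014,-0.004,0.285,0,0,0]
    - [-1,0.014,-0.004,0.285,0,0,0]
    - [-1,0.014,-0.004,0.285,0,0,0]
  newtons: 80

```text
clock: 7.82
position: [0.4395, 0.2255, 0.1574]
tool_rot: [3.141, -0.0, 1.62]
force: [-0.5, 0.0, 4.8]
grip_width: 0.0071
```

Run:
```python
from h import *
s=telemetry.observe(); print(s['position'],s['force'],s['tool_rot'],s['moment'],s['grip_width'])
im=cams.grab_frame("wrist"); cv2.imwrite("pics/w5.png",im)
```

```text
[0.4395 0.2255 0.1574] [-0.5323  0.0104  4.7513] [ 3.1411 -0.0003  1.6202] [-0.001  -0.001  -0.0201] 0.007100097842815186
```

View pics/w5.png

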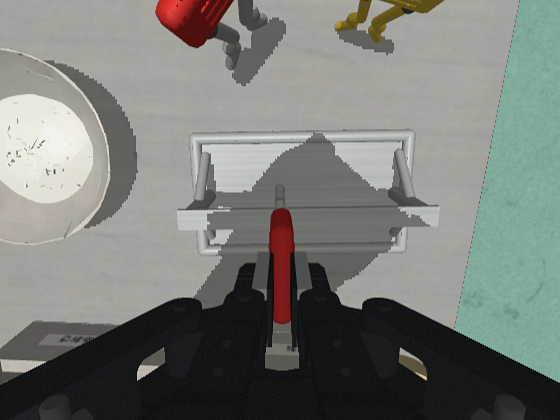

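Emit:
arm_command:
  deltas:
    - [-1,0,0,-0.03,0,0,0]
    - [-1,0,0,-0.08,0,0,0]
    - [-1,0,0,-0.15,0,0,0]
    - [-1,0,0,-0.22,0,0,0]

```text
clock: 8.38
position: [0.4395, 0.2255, 0.1912]
tool_rot: [3.141, -0.0, 1.62]
force: [-0.3, -0.6, -0.2]
grip_width: 0.0068
```

Run:
```python
from h import *
s=telemetry.observe(); print(s['position'],s['force'],s['tool_rot'],s['moment'],s['grip_width'])
im=cams.grab_frame("side"); cv2.imwrite("pics/s9.png",cv2.resize(im[200:400,215:415],None,fx=3,fy=3,interpolation=cv2.INTER_CUBIC))
```

```text
[0.4395 0.2255 0.1912] [-0.3194 -0.5651 -0.2184] [ 3.141  -0.0003  1.6203] [-0.024  -0.0144 -0.0081] 0.006786865959299968
```

View pics/s9.png

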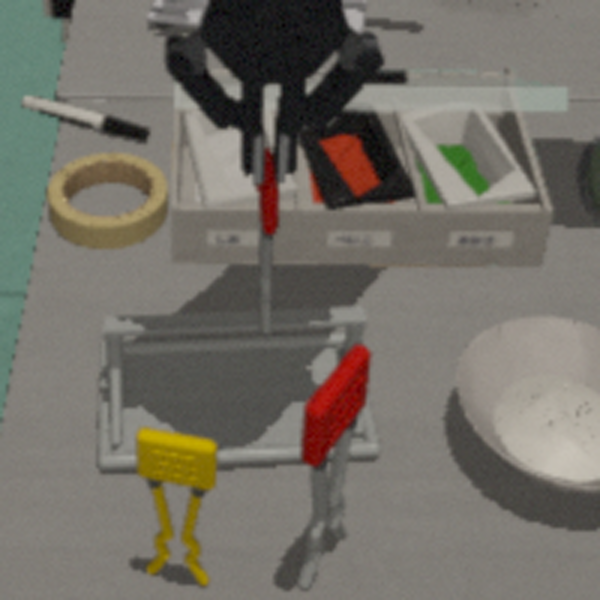

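Emit:
arm_command:
  deltas:
    - [-1,0,0,-0.3,0,0,0]
    - [-1,0,0,-0.6,0,0,0.1]
    - [-1,-0.2,0.05,-0.9,0,0,0.3]
    - [-1,-0.5,0.15,-0.95,0,0,0.5]
    - [-1,-0.9,0.3,-0.95,0,0,0.7]
    - [-1,-1,0.3,-0.95,0,0,0.9]

```text
clock: 9.18
position: [0.4927, 0.0741, 0.3328]
tool_rot: [3.141, 0.0, 0.904]
force: [0.0, -0.2, -1.8]
grip_width: 0.0069
```

Run:
```python
from h import *
s=telemetry.observe(); print(s['grip_width'],s['force'])
plan((0.484,-.422,.30),-11.2)
```

```text
0.006943571296012614 [ 0.0296 -0.1526 -1.7538]
shift [-2.6339  2.0006  0.2215] turn [ 0.0012 -0.0002  1.3995] dist 0.49724974800887967
```

Emit:
arm_command:
  deltas:
    - [-1,-0.25,0.2,0,0,0,0.15]
    - [-1,-0.5,0.4,0,0,0,0.35]
    - [-1,-0.75,0.57,0,0,0,0.55]
    - [-1,-1,0.76,0,0,0,0.75]

```text
clock: 9.68
position: [0.49, -0.112, 0.3331]
tool_rot: [3.141, -0.001, 0.319]
force: [0.9, -0.5, -1.4]
grip_width: 0.0069
```

Run:
```python
from h import *
plan((0.484,-.422,.30),-11.2)
```

```text
shift [-0.6869  1.9497  0.2207] turn [ 0.     -0.0009  0.6556] dist 0.31184556795325663
```

Emit:
arm_command:
  deltas:
    - [-1,-0.12,0.33,0,0,0,0.2]
    - [-1,-0.24,0.66,0,0,0,0.4]
    - [-1,-0.35,1,0,0,0,0.6]
    - [-1,-0.35,1,0,0,0,0.655]

```text
clock: 10.18
position: [0.4873, -0.2734, 0.3325]
tool_rot: [3.14, 0.0, -0.199]
force: [0.6, 1.1, -1.0]
grip_width: 0.0065
```

Run:
```python
from h import *
plan((0.484,-.422,.26),-11.2)
```

```text
shift [0.1742 0.9748 0.4841] turn [ 0.0014  0.0005 -0.0039] dist 0.16533729710199152
```

Emit:
arm_command:
  deltas:
    - [-1,0.06,0.33,0.1,0,0,0]
    - [-1,0.12,0.66,0.25,0,0,0]
    - [-1,0.174,0.975,0.48,0,0,0]
    - [-1,0.174,0.975,0.48,0,0,0]
    - [-1,0.174,0.975,0.48,0,0,0]

```text
clock: 10.8
position: [0.4865, -0.4177, 0.2608]
tool_rot: [-3.141, -0.0, -0.19]
force: [0.7, 0.8, 0.3]
grip_width: 0.007
```

Run:
```python
from h import *
import pickle
s=telemetry.observe(); print(s)
c=cams.get_calibration("wrist"); im=cams.grab_frame("wrist"); cv2.imwrite("pics/w6.png",im); pickle.dump((s,c),open("w6.pkl","wb"))
b=cams.grab_frame("scene"); cv2.imwrite("pics/scene10.png",b); b=cams.grab_frame("side"); cv2.imwrite("pics/side10.png",b)
```

```text
{'clock': 10.8, 'qpos': array([ 0.6373,  0.5115, -0.0302,  1.506 ,  0.0157,  1.1243, -1.1566]), 'qd': array([-0.0162, -0.0232, -0.0047,  0.0013, -0.001 , -0.0016, -0.002 ]), 'joint_efforts': array([  2.4699, -90.8346,   3.3548, -38.8437,   0.1662,  -0.0578,
         0.0816]), 'position': array([ 0.4865, -0.4177,  0.2608]), 'tool_rot': array([-3.141 , -0.0002, -0.1899]), 'force': array([0.6823, 0.7605, 0.2611]), 'moment': array([ 0.0463, -0.0037,  0.0258]), 'grip_width': 0.0069860741803681615}
```

View pics/w6.png

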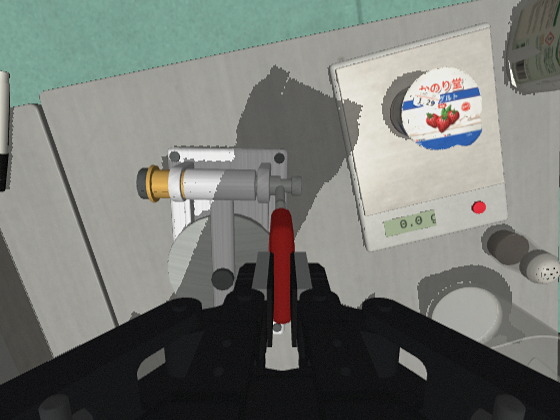

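View pics/scene10.png

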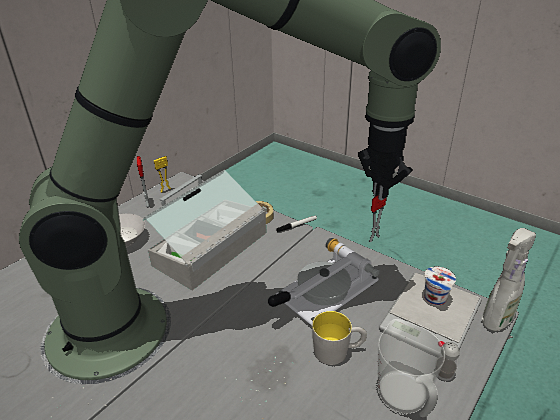

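Run:
```python
from h import *
b=cv2.imread("pics/w6.png"); cv2.imwrite("pics/z6.png",cv2.resize(b[160:225,240:320],None,fx=9,fy=9,interpolation=cv2.INTER_CUBIC))
cv2.imwrite("pics/z7.png",cv2.resize(b[155:215,125:225],None,fx=7,fy=7,interpolation=cv2.INTER_CUBIC))
```

```text
(no output)
```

View pics/z6.png

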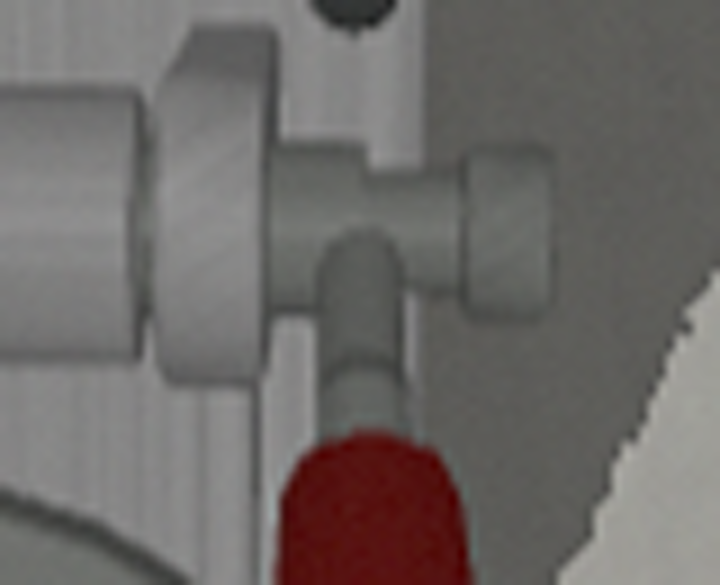

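View pics/z7.png

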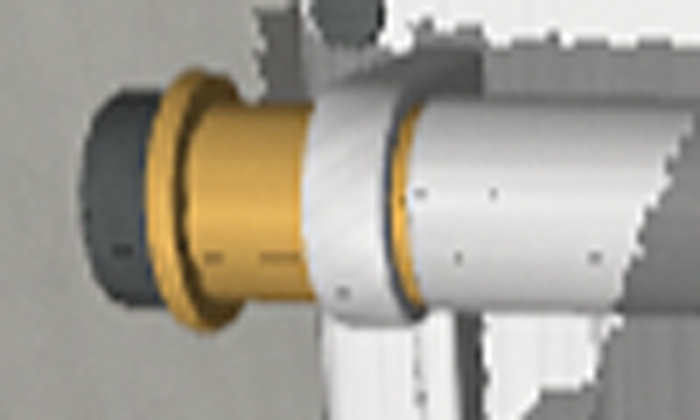

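Run:
```python
from h import *
import pickle
s,c=pickle.load(open("w6.pkl","rb"))
R=Rn.from_euler('xyz',s['tool_rot']).as_matrix(); p=s['position']
G=onz("wrist",(286.1,185.9),.062,c); H=onz("wrist",(125+115/7,155+198.5/7),.062,c)
print("groove",G,"axis ang",np.degrees(np.arctan2(*(H-G)[[1,0]])), "tool yaw",np.degrees(s['tool_rot'][2]))
print("groove in tool mm",R.T@(G-p)*1e3)
W=p[2]-.106
print("tip in tool",R.T@(onz("wrist",(280.1,160+240/9),W,c)-p)*1e3, "handletop", R.T@(onz("wrist",(281.7,208+0),p[2]+.019,c)-p)*1e3,)
```

```text
groove [ 0.4847 -0.4204  0.062 ] axis ang 78.09148917415281 tool yaw -10.882498580326605
groove in tool mm [ -1.3582   3.1279 198.8352]
tip in tool [ 15.5778  -2.4815 106.0052] handletop [ 30.9008  -1.2253 -18.9919]
```

Run:
```python
import cv2
b=cv2.imread("pics/scene10.png"); cv2.imwrite("pics/z8.png",cv2.resize(b[180:285,340:420],None,fx=7,fy=7,interpolation=cv2.INTER_CUBIC))
b=cv2.imread("pics/side10.png"); cv2.imwrite("pics/z9.png",cv2.resize(b[90:210,230:330],None,fx=6,fy=6,interpolation=cv2.INTER_CUBIC))
```

```text
(no output)
```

View pics/z8.png

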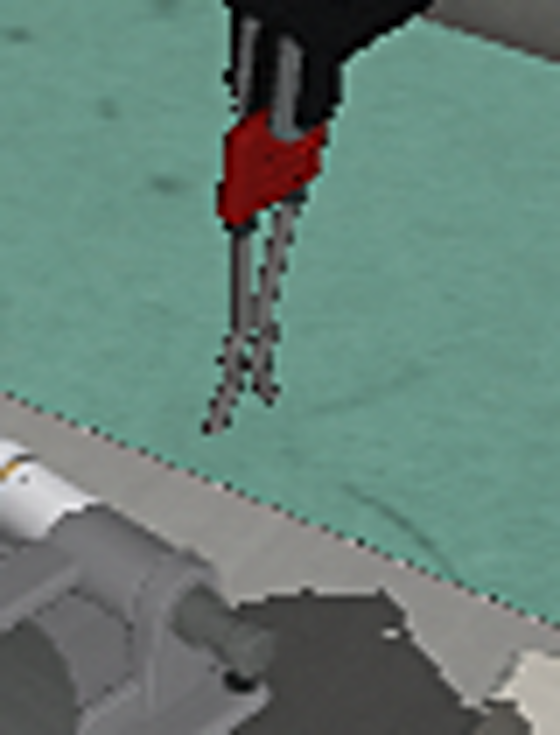

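View pics/z9.png

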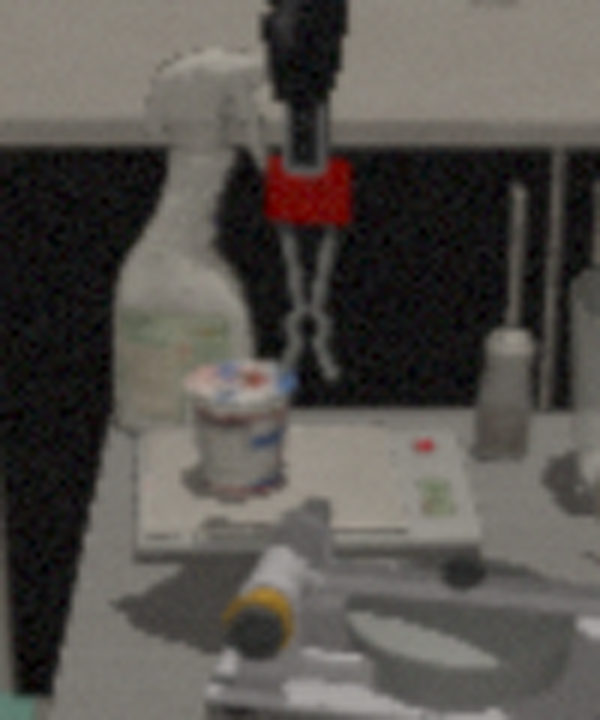

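Run:
```python
from h import *
import pickle
s,c=pickle.load(open("w6.pkl","rb")); R=Rn.from_euler('xyz',s['tool_rot']).as_matrix(); p=s['position']
f=lambda x,y:(x/6+230,y/6+90); g=lambda x,y:(x/7+340,y/7+180)
for n,a,b in [("handle",(309.5,192),(272,168)),("tip-x",(333,378),(208,430)),("tip+x",(285,365),(270,400)),("hbl",(352,225),(232,225)),("hbr",(270,225),(300,203))]:
    X,e=tri([ray("side",f(*a)),ray("scene",g(*b))]); print(n,X,e[0],"tool",R.T@(X-p)*1e3)
```

```text
handle [ 0.4839 -0.4193  0.2573] 0.0017924123773154401 tool [-2.2473  2.0146  3.529 ]
tip-x [ 0.4716 -0.4124  0.1543] 7.945942578521624e-06 tool [-15.7298  -2.3238 106.5587]
tip+x [ 0.4976 -0.4224  0.1567] 0.001506668690813872 tool [ 11.783    2.5731 104.0978]
hbl [ 0.4628 -0.4159  0.2427] 0.0013230019117749746 tool [-23.6778   2.7526  18.1795]
hbr [ 0.5042 -0.4225  0.236 ] 0.00391663295171715 tool [18.2195  1.3511 24.7926]
```

Emit:
arm_command:
  deltas:
    - [-1,0.003,0.033,0.15,0,0,0.013]
    - [-1,0.003,0.033,0.3,0,0,0.013]
    - [-1,0.003,0.033,0.45,0,0,0.013]
    - [-1,0.003,0.033,0.505,0,0,0.013]
    - [-1,0.003,0.033,0.505,0,0,0.013]
    - [-1,0.003,0.033,0.505,0,0,0.013]

```text
clock: 11.7
position: [0.4862, -0.4232, 0.186]
tool_rot: [3.141, -0.001, -0.2]
force: [0.4, -0.4, -1.7]
grip_width: 0.0072
```

Run:
```python
from h import *
import pickle
s=telemetry.observe(); print(s['position'],s['tool_rot'],s['force'])
c=cams.get_calibration("wrist"); im=cams.grab_frame("wrist"); cv2.imwrite("pics/w7.png",im); pickle.dump((s,c),open("w7.pkl","wb"))
cv2.imwrite("pics/z10.png",cv2.resize(im[140:240,210:330],None,fx=6,fy=6,interpolation=cv2.INTER_CUBIC))
b=cams.grab_frame("scene"); cv2.imwrite("pics/z11.png",cv2.resize(b[180:285,340:420],None,fx=7,fy=7,interpolation=cv2.INTER_CUBIC))
```

```text
[ 0.4862 -0.4232  0.186 ] [ 3.141  -0.0013 -0.2001] [ 0.4013 -0.4059 -1.6949]
```

View pics/z10.png

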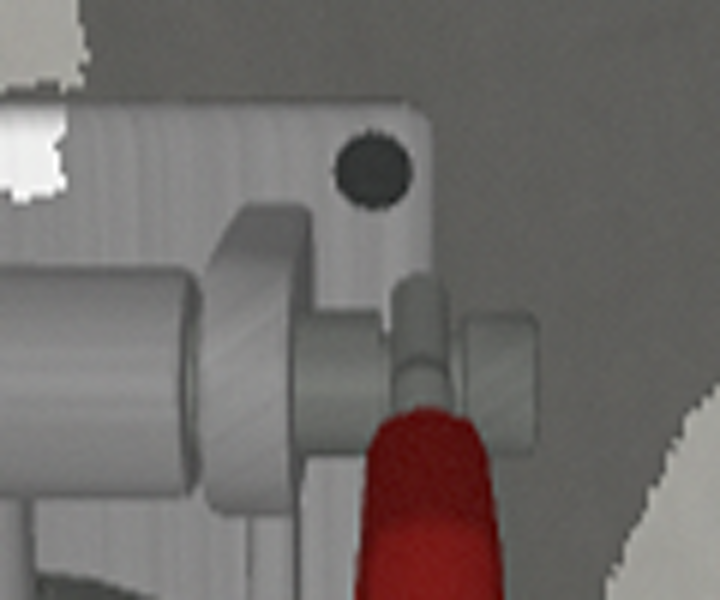

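View pics/z11.png

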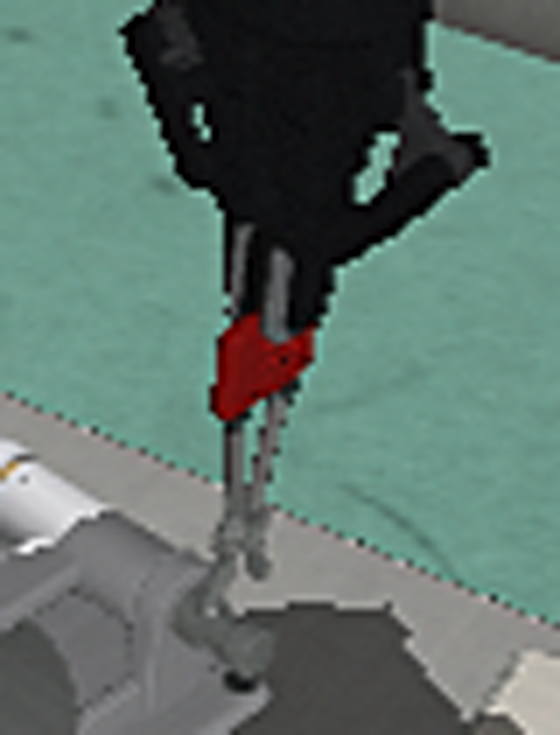

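Run:
```python
from h import *
import pickle
s,c=pickle.load(open("w7.pkl","rb")); R=Rn.from_euler('xyz',s['tool_rot']).as_matrix(); p=s['position']
for n,px,z in [("tip outer",(280.2,140+274/6),.080),("axis groove",(210+424/6,204),.062),("rod",(210+340/6,140+383/6),.062)]:
    print(n,R.T@(onz("wrist",px,z,c)-p)*1e3)
```

```text
tip outer [ 16.3397  -2.402  105.9964]
axis groove [ -2.0976  -2.1306 123.9723]
rod [ -1.9558 -13.4617 123.9658]
```

Emit:
arm_command:
  deltas:
    - [-1,-0.002,0.003,0.06,0,0,0]
    - [-1,-0.003,0.003,0.12,0,0,0]
    - [-1,-0.003,0.003,0.13,0,0,0]
    - [-1,-0.003,0.003,0.13,0,0,0]

```text
clock: 12.3
position: [0.4852, -0.4234, 0.1652]
tool_rot: [-3.141, 0.0, -0.2]
force: [-0.1, 0.2, -0.4]
grip_width: 0.0068
```

Run:
```python
from h import *
s=telemetry.observe(); print(s['position'],s['tool_rot'],s['force'],s['moment'])
im=cams.grab_frame("wrist"); cv2.imwrite("pics/z12.png",cv2.resize(im[150:250,210:330],None,fx=6,fy=6,interpolation=cv2.INTER_CUBIC))
```

```text
[ 0.4852 -0.4234  0.1652] [-3.1414  0.0003 -0.2003] [-0.0666  0.2138 -0.3955] [-0.0076  0.0613  0.0506]
```

View pics/z12.png

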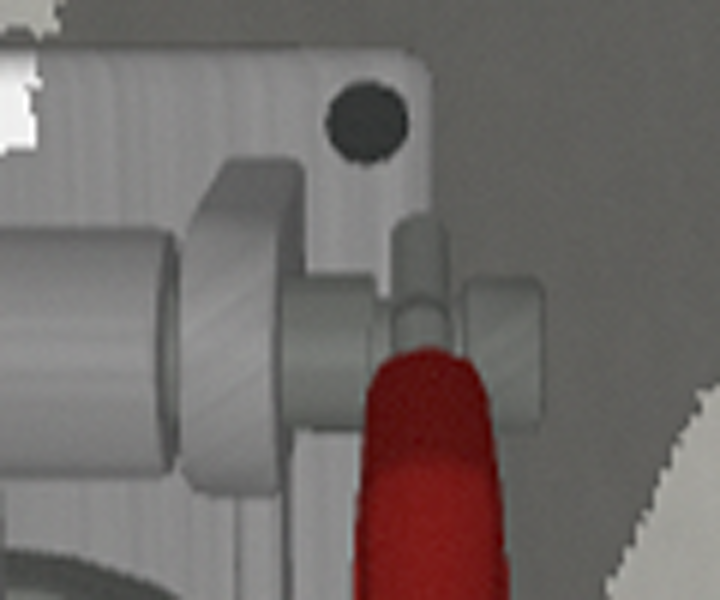

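Emit:
arm_command:
  deltas:
    - [-1,0,0,0.012,0,0,0]
    - [-1,0,0,0.024,0,0,0]
    - [-1,0,0,0.024,0,0,0]

```text
clock: 12.72
position: [0.4852, -0.4233, 0.1617]
tool_rot: [-3.142, 0.0, -0.2]
force: [-0.5, 0.5, -0.6]
grip_width: 0.0066
```

Emit:
arm_command:
  deltas:
    - [-1,0,0,0.01,0,0,0]
    - [-1,0,0,0.02,0,0,0]
    - [-1,0,0,0.02,0,0,0]

```text
clock: 13.1
position: [0.4853, -0.4234, 0.1588]
tool_rot: [3.142, -0.0, -0.2]
force: [-1.0, 0.0, 0.7]
grip_width: 0.0067
```

Emit:
arm_command:
  deltas:
    - [-1,0,0,0.01,0,0,0]
    - [-1,0,0,0.02,0,0,0]
    - [-1,0,0,0.02,0,0,0]

```text
clock: 13.48
position: [0.4854, -0.4235, 0.1559]
tool_rot: [3.141, -0.0, -0.2]
force: [0.3, -0.2, 3.1]
grip_width: 0.0067
```

Emit:
arm_command:
  deltas:
    - [-1,0,0,0.01,0,0,0]
    - [-1,0,0,0.02,0,0,0]
    - [-1,0,0,0.02,0,0,0]

```text
clock: 13.85
position: [0.4851, -0.4232, 0.1524]
tool_rot: [-3.141, 0.001, -0.2]
force: [0.0, -0.3, -1.2]
grip_width: 0.0069
```

Emit:
arm_command:
  deltas:
    - [-1,0,0,0.01,0,0,0]
    - [-1,0,0,0.02,0,0,0]
    - [-1,0,0,0.02,0,0,0]

```text
clock: 14.22
position: [0.4851, -0.4233, 0.1495]
tool_rot: [-3.141, 0.0, -0.2]
force: [-0.8, -0.2, -2.1]
grip_width: 0.0069
```

Run:
```python
from h import *
s=telemetry.observe(); print(s['position'],s['tool_rot'],s['force'],s['moment'])
im=cams.grab_frame("wrist"); cv2.imwrite("pics/z13.png",cv2.resize(im[150:250,210:330],None,fx=6,fy=6,interpolation=cv2.INTER_CUBIC))
b=cams.grab_frame("scene"); cv2.imwrite("pics/z14.png",cv2.resize(b[200:305,340:420],None,fx=7,fy=7,interpolation=cv2.INTER_CUBIC))
```

```text
[ 0.4851 -0.4233  0.1495] [-3.1413  0.0005 -0.2003] [-0.7853 -0.1519 -2.0565] [-0.0428  0.0632 -0.0078]
```

View pics/z13.png

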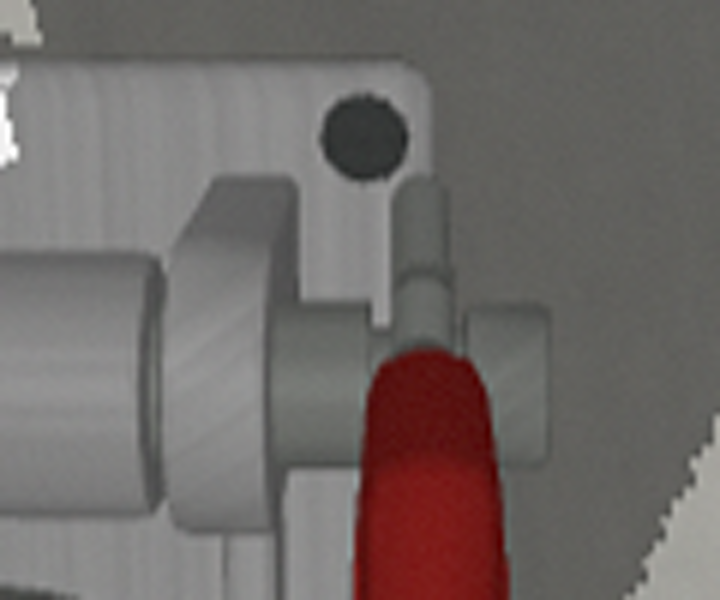

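View pics/z14.png

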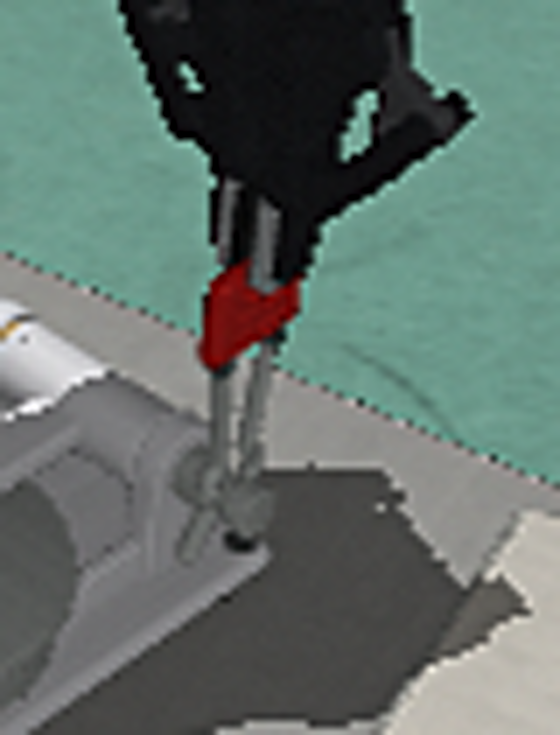

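Emit:
arm_command:
  deltas:
    - [-1,0,0,0.007,0,0,0]
    - [-1,0,0,0.014,0,0,0]
    - [-1,0,0,0.014,0,0,0]

```text
clock: 14.7
position: [0.4851, -0.4233, 0.1474]
tool_rot: [-3.141, 0.001, -0.2]
force: [-0.7, -0.3, -2.3]
grip_width: 0.0071
```

Emit:
arm_command:
  deltas:
    - [-1,0,0,0.007,0,0,0]
    - [-1,0,0,0.014,0,0,0]
    - [-1,0,0,0.014,0,0,0]

```text
clock: 15.08
position: [0.485, -0.4232, 0.1452]
tool_rot: [-3.141, 0.001, -0.2]
force: [0.0, -0.7, -2.7]
grip_width: 0.0071
```

Emit:
arm_command:
  deltas:
    - [-1,0,0,0.007,0,0,0]
    - [-1,0,0,0.014,0,0,0]
    - [-1,0,0,0.014,0,0,0]

```text
clock: 15.45
position: [0.4852, -0.4233, 0.1432]
tool_rot: [-3.141, 0.0, -0.2]
force: [0.0, -0.1, -3.6]
grip_width: 0.0071
```

Emit:
arm_command:
  deltas:
    - [-1,0,0,0.007,0,0,0]
    - [-1,0,0,0.014,0,0,0]
    - [-1,0,0,0.014,0,0,0]

```text
clock: 15.82
position: [0.4852, -0.4233, 0.1412]
tool_rot: [-3.141, 0.0, -0.2]
force: [-0.3, -0.3, -3.1]
grip_width: 0.0071
```

Emit:
arm_command:
  deltas:
    - [-1,0,0,0.007,0,0,0]
    - [-1,0,0,0.01,0,0,0]
    - [-1,0,0,0.01,0,0,0]

```text
clock: 16.2
position: [0.4854, -0.4235, 0.1401]
tool_rot: [3.141, -0.0, -0.2]
force: [0.2, 0.4, 3.2]
grip_width: 0.0067
```

Emit:
arm_command:
  deltas:
    - [-1,0,0,0.007,0,0,0]
    - [-1,0,0,0.007,0,0,0]

```text
clock: 16.45
position: [0.4857, -0.4238, 0.1396]
tool_rot: [3.141, -0.001, -0.2]
force: [-1.2, 0.6, 8.9]
grip_width: 0.0069
```

Run:
```python
from h import *
im=cams.grab_frame("wrist"); cv2.imwrite("pics/z15.png",cv2.resize(im[150:250,210:330],None,fx=6,fy=6,interpolation=cv2.INTER_CUBIC))
b=cams.grab_frame("scene"); cv2.imwrite("pics/z16.png",cv2.resize(b[200:305,340:420],None,fx=7,fy=7,interpolation=cv2.INTER_CUBIC))
s=telemetry.observe(); print(s['position'],s['tool_rot'],s['force'],s['moment'])
```

```text
[ 0.4857 -0.4238  0.1396] [ 3.1409 -0.0013 -0.2003] [-0.946   0.2051  9.6166] [0.1029 0.2231 0.0389]
```

View pics/z16.png

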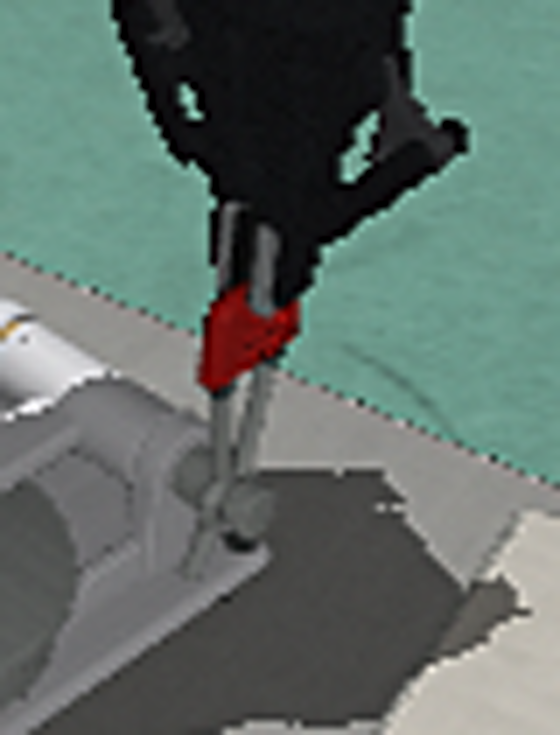

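View pics/z15.png

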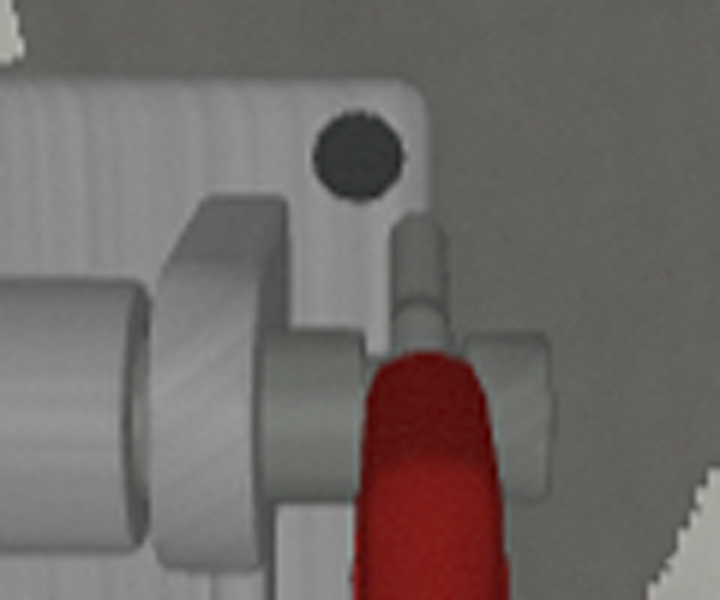

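Emit:
arm_command:
  deltas:
    - [-1,0,0,-0.01,0,0,0]
    - [-1,0,0,-0.01,0,0,0]
    - [-0.2,0,0,-0.01,0,0,0]
    - [-0.2,0,0,-0.01,0,0,0]
    - [-0.2,0,0,-0.01,0,0,0]
    - [-0.2,0,0,-0.01,0,0,0]

```text
clock: 17.3
position: [0.4853, -0.4234, 0.1403]
tool_rot: [-3.142, 0.0, -0.2]
force: [-0.8, -0.8, -0.3]
grip_width: 0.0343
```

Run:
```python
from h import *
im=cams.grab_frame("wrist"); cv2.imwrite("pics/w17.png",im)
s=telemetry.observe(); print(s['position'],s['tool_rot'],s['force'],s['moment'])
```

```text
[ 0.4853 -0.4234  0.1403] [-3.1416 -0.0001 -0.2003] [0.0963 0.7213 0.6968] [ 0.0075  0.0739 -0.0691]
```

View pics/w17.png

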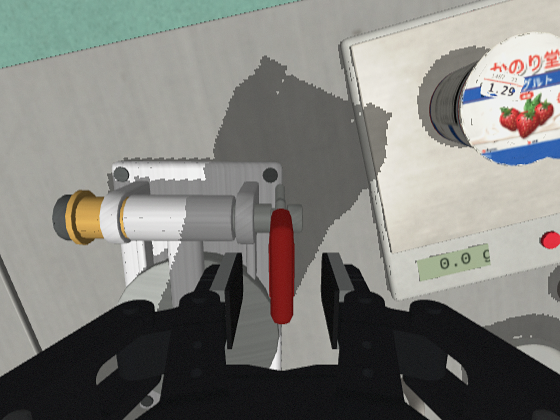

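Released, with the clip standing free between the jaws. Straight up now.

Emit:
arm_command:
  deltas:
    - [-0.2,0,0,-0.1,0,0,0]
    - [-0.2,0,0,-0.3,0,0,0]
    - [-0.2,0,0,-0.6,0,0,0]
    - [-0.2,0,0,-0.9,0,0,0]
    - [-0.2,0,0,-1,0,0,0]
    - [-0.2,0,0,-1,0,0,0]

```text
clock: 18.1
position: [0.4855, -0.4236, 0.2915]
tool_rot: [3.141, -0.002, -0.2]
force: [0.2, 0.9, -0.1]
grip_width: 0.0342
```

Run:
```python
from h import *
im=cams.grab_frame("wrist"); cv2.imwrite("pics/w18.png",cv2.resize(im[60:360,100:500],None,fx=1.9,fy=1.9))
b=cams.grab_frame("scene"); cv2.imwrite("pics/scene18.png",b); cv2.imwrite("pics/z18.png",cv2.resize(b[200:305,310:420],None,fx=6.5,fy=5.7,interpolation=cv2.INTER_CUBIC))
b=cams.grab_frame("side"); cv2.imwrite("pics/side18.png",b); cv2.imwrite("pics/y18.png",cv2.resize(b[120:240,235:335],None,fx=5,fy=5,interpolation=cv2.INTER_CUBIC))
```

```text
(no output)
```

View pics/w18.png

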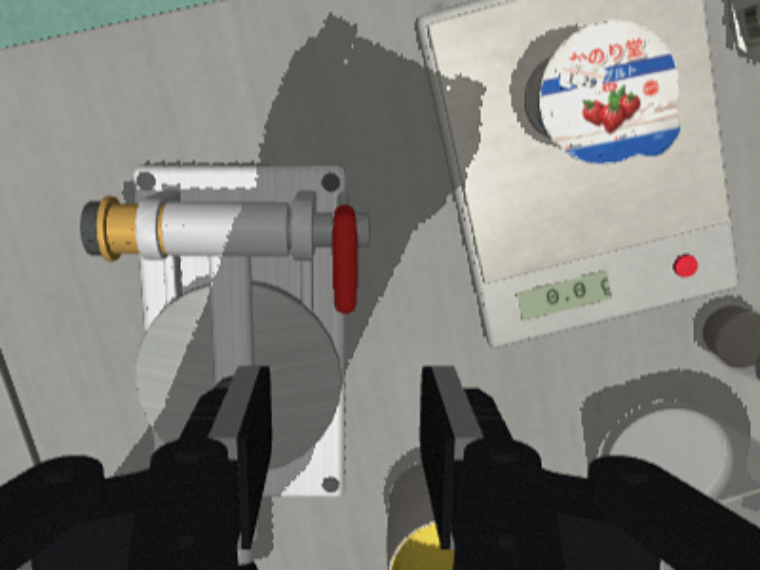

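View pics/z18.png

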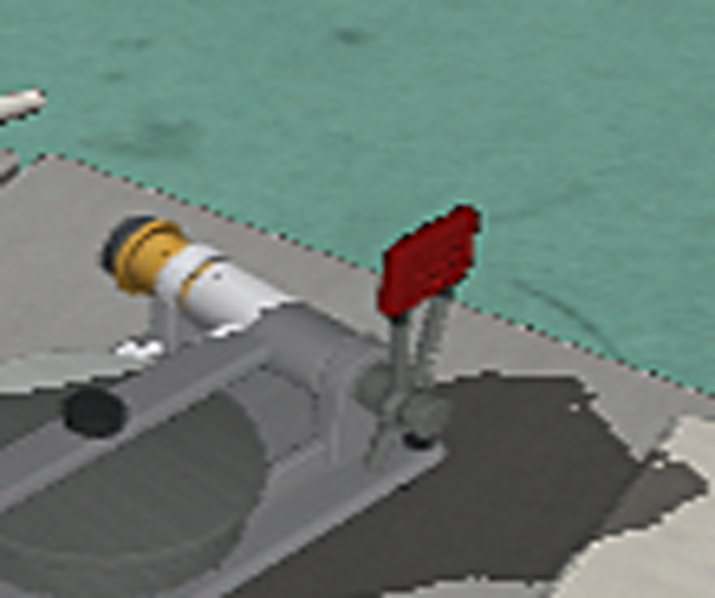

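View pics/y18.png

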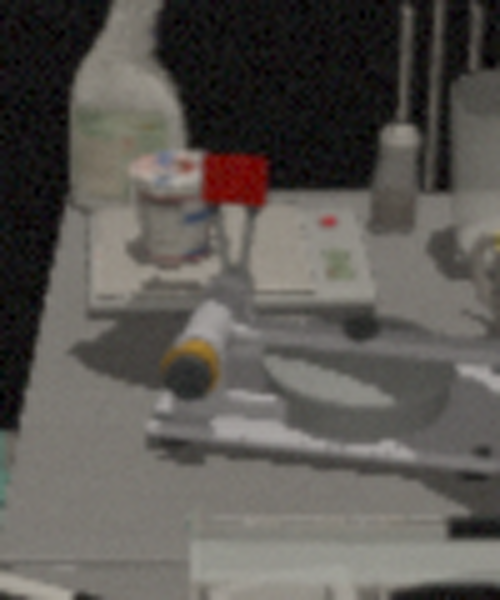

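View pics/side18.png

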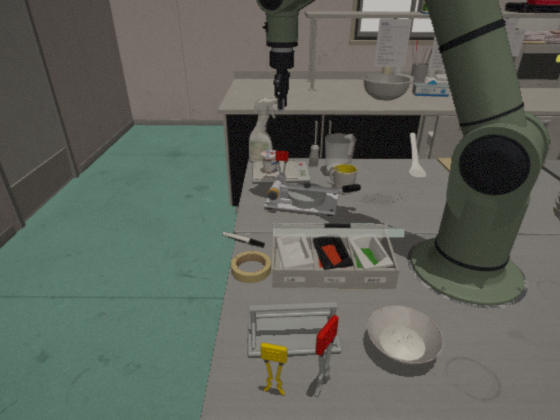

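Run:
```python
from h import *
print(tri([ray("side",(282.2,156)),ray("scene",(376.2,246))]))
job.job_done(); print(telemetry.observe()['clock'])
```

```text
(array([ 0.483 , -0.4246,  0.1387]), [np.float64(0.0004045164115929213), np.float64(0.0004045164115928961)])
the job is handed in; nothing more can be done
the job is handed in; nothing more can be done
```

The hinge pin is fully home and the red-handled clip from the drying bar is seated in its groove. I let go, raised the arm clear and handed the job in at about 18 s.

- **Pin:** I pushed it by its head with the shut fingers. It slid at about 6 N, then stopped dead. The force rose to 24 N with no more travel, and the pictures show the head against the bush flange.
- **Clip:** I took the smaller red clip off the bar and centred it over the groove by the wrist camera.
    - **Groove:** there was no contact at the height where the full rod would have touched, so the legs went into the groove.
    - **Seating:** the force turned to a pull of about 3 N past the bulge, then rose again at the seat. I stopped at about 9.6 N, eased off and released.
- **Last checks:** the clip stands upright and square across the pin. Its handle centre is at a height of 0.139 m, against 0.140 m expected when seated. The cup, tape roll, marker and look-alike clips appear where they were.
- **What disagreed:** the forces I read while passing the bulge never exceeded about 3 N, below the 8 to 15 N described. I read them only at the end of each step, so the peak may have fallen between readings. Before the descent, the estimates of the groove's place differed by up to 3 mm, and the close wrist view settled it.

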